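# Turn the lentils to the front and lock the turntable

## Robot

A 6-joint arm with a two-finger parallel gripper is mounted at the origin on a cart in front of the work surface, level with it; the furniture and walls round the work are solid. World frame = base frame: x ahead of the robot, y to its left, z up, the work surface at z = 0. Lengths are in m, angles in degrees, forces in N, time in s.
With the tool pointing down it reaches from about 0.4 to 0.825 m from the base axis. Payload 7 kg.
Tool frame: the origin (TCP) lies on the centre line of the jaws, within the pads' length; the fingertips stand 19 mm ahead of it and the grasp point (between the pads) is the TCP; z points along the fingers, y is the line along which they close (so a half turn about z gives the same grasp; the last joint's range is limited). The gripper opens to 88 mm and grips with 3 to 60 N. Pads are 19 mm wide; open, the fingers measure 130 mm over their backs; the gripper's body (78 mm by 193 mm) begins 47 mm behind the grasp point.
Start: joints at [-53.623, 20.546, 0.682, 0, -70.136, -16.507], TCP at [0.229, -0.635, 0.214] pointing down, gripper open.
Joint ranges: [-176.03, 176.03], [-82.01, 121.73], [-58.28, 71.71], [-173.87, 95.51], [-174.79, -0.11], [-173.66, 173.66]. Speed limits (degrees/s): [136.94, 136.94, 172.46, 180, 180, 180].

## Interface

Orientations are given as [roll, pitch, yaw] about the fixed x, y, z axes, in that order (R = Rz(yaw) Ry(pitch) Rx(roll)).
In Python, from plant import * gives the robot as it stands. The module is installed in compiled form; this text tells all that it offers.
- The arm moves only by the tool play_rows, never from a script. Its argument "deltas" is a list of rows, each a list of 6 numbers: the shift along the world's x, y, z scaled (see below), then the turn, a rotation vector about the world's x, y, z scaled (see below). A call has 1 to 10 rows; each row shifts and turns the commanded pose from where the row before left it; what a row does not reach is not made up. The controller multiplies each number of a shift by 800 mm and each number of a turn by 180 degrees. A row lasts 1/10 s, in which the tool goes at most 50 mm and 8.59 degrees, less where a joint would pass 70% of its speed; a pose out of reach is approached as far as the arm can. A call with a number of a shift or a turn outside -1 to 1 is refused whole. A call with a gripper value outside its range is refused whole. "gripper" is the gripper command: -1 is shut, 1 is fully open, values between are in proportion, set as the call begins (left out, the last holds). The fingers move at their own pace and stop on an object; the grip force is fixed at half the most. Time passes only in rows, so rows that do not move let the fingers close. It gives the time, the measured TCP pose, the force, the opening and the grip force at its end, in the units of the state.
- get_obs(): the state, without advancing time (a new reading comes with each control period).
- snapshot(name): name is "scene" or "top"; returns (picture, depth): 480x640x3 uint8, blue, green, red; 480x640 float32, m along the optical axis (not along the pixel's ray), 0 where there is no reading.
- camera_model(name): a dict with "fx", "fy", "cx", "cy" (pixels), "world_to_cam" (4x4, takes a point from world to camera coordinates). Camera axes: x right, y down, z forward; pixel columns grow to the right and rows downward; lengths in m; the calibration is good to about 2 mm. A picture is of the moment at which its call begins. camera_model takes no time and is no camera call.
- close_job(): hands the job in; it is judged then, once.
The state is a dict: "clock": time; "joint_pos": joint angles; "qvel": joint speeds; "tau": joint torques, N m; "tool_pos": TCP position; "orientation": TCP orientation; "force": force on the tool from outside, world axes, zero at the start; "moment": the same for the moment, N m; "opening": finger opening in m; "gripper_force": force on a finger pad.
Only numpy, scipy, OpenCV 4.12 (cv2) and the standard library are available. Lean on these libraries where they do the work, as an engineer would, in place of code of your own. Each camera call takes 0.05 s, during which the arm holds its last target. There are 200 camera calls.

## Task

Push the turntable round by one of its upright finger pegs until the bowl of yellow lentils stands squarely at the front, nearest you, then push the red thumb plate of the lock on the turntable's right-hand side fully in, so that its bolt sits in the rim notch. Push gently with the fingertips, without flinging it round; lift nothing, do not touch the bowl, tin, garlic or lemon that ride on it, and leave everything round it where it is.

Things in the scene. Friction and masses are not known exactly. Their poses are not given: they have to be found in the camera images.
- stand: fixed dark steel foot of the turntable, 184 mm diameter, on a 12 mm thick wooden board over the right burner. Origin: centre of its underside, on the turning axis, z = 0.012 m. Its -x axis is the FRONT of the turntable (towards the robot within about 0.25 rad); its -y axis points along the guide of the lock, on the right-hand side.
- turntable: revolving plate, 236 mm over its black rim, 12 mm thick, turns endlessly either way (1.5 N at a peg moves it; it soon stops when not pushed). Origin on the axis, at its underside; rubber-lined top at z = 0.0415 m. At its +x, +y, -x, -y axes: a rim notch 20 mm wide, 14 mm deep, rounded lips, and one thing standing 64 mm from the axis. Pegs and 32 mm high dividers half-way between.
- peg_1 (a point): upright round wooden finger peg 1 on the rim, 12 mm thick, 110 mm from the turning axis, at 45 degrees (anticlockwise from above) in the turntable's own frame; the point is on the peg's axis, at z = 0.070 m; the peg's top is at z = 0.090 m
- peg_2 (a point): upright round wooden finger peg 2 on the rim, 12 mm thick, 110 mm from the turning axis, at 135 degrees (anticlockwise from above) in the turntable's own frame; the point is on the peg's axis, at z = 0.070 m; the peg's top is at z = 0.090 m
- peg_3 (a point): upright round wooden finger peg 3 on the rim, 12 mm thick, 110 mm from the turning axis, at 225 degrees (anticlockwise from above) in the turntable's own frame; the point is on the peg's axis, at z = 0.070 m; the peg's top is at z = 0.090 m
- peg_4 (a point): upright round wooden finger peg 4 on the rim, 12 mm thick, 110 mm from the turning axis, at 315 degrees (anticlockwise from above) in the turntable's own frame; the point is on the peg's axis, at z = 0.070 m; the peg's top is at z = 0.090 m
- lentil_bowl: loose steel bowl filled with yellow-orange split lentils, 88 mm diameter, 38 mm high; origin at the centre of its underside. It stands at one of the turntable's four places. It is at the front when it lies straight ahead of the axis along the stand's -x axis.
- fish_tin: loose round food tin, 86 mm diameter, 40 mm high, on the turntable; origin at the centre of its underside
- garlic: loose garlic bulb, 54 mm wide and high, on the turntable; origin at the centre of its underside
- lemon: loose yellow lemon, 83 x 58 x 58 mm, on the turntable; origin at the centre of its underside
- lock (a joint): travel of the lock's steel bolt towards the turning axis, m: 0 = drawn out (at the start, nose 5 mm clear of the rim), 0.016 = fully home, 11 mm deep in a notch. Friction 1.2 N, stays where left. It enters only where a notch stands before it, so with one of the four places squarely at the front; the 14 mm wide round nose draws the turntable true if it is up to about 3 degrees off.
- lock_plate (a point): middle of the OUTER face (the face to push) of the lock's upright red thumb plate, 36 mm wide, 7 mm thick, from z = 0.026 to 0.057 m; push it along the stand's +y axis, towards the turning axis. The point moves with the lock; with the lock out it is 165 mm from the axis.
- lighter: red gas lighter, 248 x 27 x 29 mm, lying on the stove in front of the left burner; to be left alone; origin at the centre of its underside
- spoon: steel spoon, 201 mm long, lying on the wooden board along its front edge; to be left alone; origin at the centre of its underside
- matches: red matchbox, 36 x 54 x 15 mm, on the stove left of the wooden board; to be left alone; origin at the centre of its underside
- garlic_left: garlic bulb, 48 x 50 x 51 mm, on the stove left of the wooden board, towards the back; to be left alone; origin at the centre of its underside
- tomato: red tomato, 74 x 72 x 69 mm, on the bare back left corner of the stove; to be left alone; origin at the centre of its underside

How it is judged (in metres and radians):
On the way, in this order (a step that is already met when the one before it is completed fails the run):
1. the lentil bowl has been turned to the front, the lock still drawn out (x of lentil_bowl in the frame of stand below -0.045 m and y of lentil_bowl in the frame of stand between -0.012 and 0.012 m and value of joint lock below 0.005 m), for 0.1 s.
2. the lock has been pushed home with the bowl at the front (x of lentil_bowl in the frame of stand below -0.045 m and y of lentil_bowl in the frame of stand between -0.012 and 0.012 m and value of joint lock above 0.013 m), for 0.2 s.
At the end, for the whole second after the job is handed in: The lentil bowl's centre lies in front of the axis, within 12 mm of the stand's front line; the lock is at least 13 mm in (of 16); the turntable is at rest and all four things still stand on it (all of step 2 and angular speed of turntable below 0.05 rad/s and z of each of lentil_bowl, fish_tin, garlic, lemon in the frame of turntable above 0.006 m); the robot touches nothing.
It fails at once if the robot touched the bowl, tin, garlic or lemon on the turntable (contact force between any of the fingers, the arm and lentil_bowl above 0.5 N or contact force between any of the fingers, the arm and fish_tin above 0.5 N or contact force between any of the fingers, the arm and garlic above 0.5 N or contact force between any of the fingers, the arm and lemon above 0.5 N).
It fails at once if something was lifted off the turntable (z of any of lentil_bowl, fish_tin, garlic, lemon in the frame of turntable above 0.032 m).
It fails at once if the turntable was spun fast (over 3.5 rad/s) or struck or gripped hard (over 60 N) (angular speed of turntable above 3.5 rad/s or contact force between the fingers and turntable above 60 N).
It fails at once if something round the turntable was moved (by more than 3 cm) (distance of any of lighter, spoon, matches, garlic_left, tomato from where it was at the start of the episode above 0.03 m).
It also fails if it takes over 61 s, if anything falls off the work surface, if the arm or the gripper's body presses on something with over 40 N, if the wrist force passes 120 N, or if a joint passes its speed limit or range.

## Working session

There is one attempt and no reset: what is moved stays moved. The work goes in short steps, Python scripts to look and compute and a tool call to move; the robot and the scene stay as the last step left them, time stands still between calls to the robot, and variables do not carry over. Pictures are saved under pics/ and viewed, at most 10 in all, crops included, and the job is handed in when it is done.

Besides the shell and the picture viewer there is one more tool, called after "Request:" as a command line: name --pt "numbers of a row" for each row, then --argument value for the rest. play_rows: Moves the arm, as the interface text tells. Its arguments: {"type":"object","properties":{"deltas":{"type":"array","items":{"type":"array","items":{"type":"number","minimum":-1,"maximum":1}}},"gripper":{"type":"number"}},"required":["deltas"]}

```bash
mkdir -p pics; python3 - <<'E'
from plant import *
import cv2,numpy as np
for n in ["top","scene"]:
    p,d=snapshot(n); cv2.imwrite(f"pics/{n}0.png",p); np.save(f"{n}0.npy",d)
    m=camera_model(n); print(n,m["fx"],m["cx"],m["cy"]); print(np.round(m["world_to_cam"],3))
o=get_obs(); print(o["clock"],o["tool_pos"],o["orientation"],o["opening"],o["force"])
E
```

```text
top 452.9938031989532 313.7516931289301 243.37904976948545
[[ 0.005 -1.    -0.018  0.125]
 [-0.994 -0.003 -0.112  0.514]
 [ 0.112  0.019 -0.994  0.906]
 [ 0.     0.     0.     1.   ]]
scene 511.6150981557554 318.0023740874406 226.86866923499002
[[-0.861 -0.509 -0.002  0.521]
 [-0.437  0.74  -0.511  0.169]
 [ 0.262 -0.439 -0.859  1.097]
 [ 0.     0.     0.     1.   ]]
0.1 [ 0.22926926 -0.63441263  0.21294219] [ 1.79916741e+02 -7.32312065e-03 -1.60135510e+02] 0.08751877869245732 [ 0.82512578 -0.12635223  0.18395315]
```

View pics/top0.png

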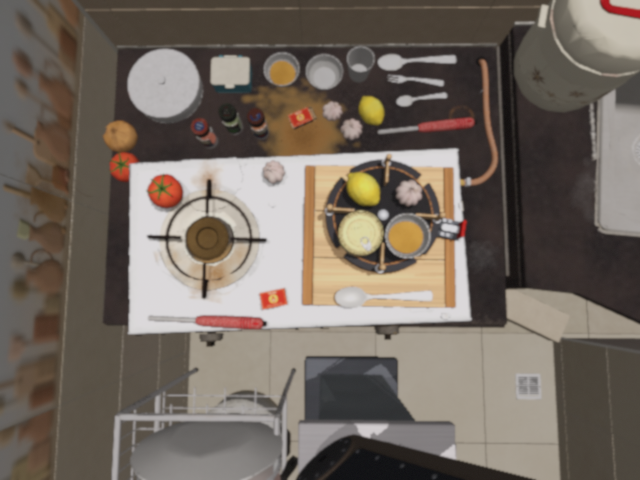

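View pics/scene0.png

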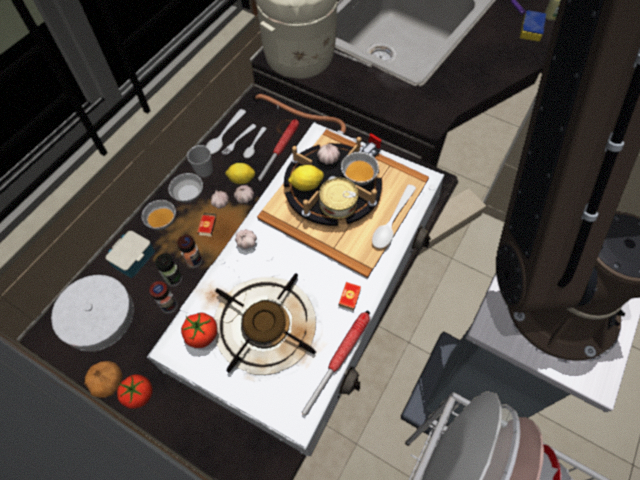

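The top view shows the turntable centred near px (384,216), the lentil bowl at (408,236), tin (360,233), lemon (364,189), garlic (409,193), and the red lock plate near (463,230). The scene view agrees with it. I'll zoom in and measure next.

```bash
cat > h.py <<'E'
from plant import *
import cv2,numpy as np
def ray(n,u,v,z):
    m=camera_model(n);T=m["world_to_cam"];R=T[:3,:3];c=-R.T@T[:3,3]
    d=R.T@np.array([(u-m["cx"])/m["fx"],(v-m["cy"])/m["fy"],1]); return c+d*(z-c[2])/d[2]
def proj(n,p):
    m=camera_model(n);q=m["world_to_cam"]@np.r_[p,1]; return m["fx"]*q[0]/q[2]+m["cx"],m["fy"]*q[1]/q[2]+m["cy"]
def pts(n,d):
    m=camera_model(n);v,u=np.mgrid[:480,:640];T=m["world_to_cam"]
    P=np.stack([(u-m["cx"])/m["fx"]*d,(v-m["cy"])/m["fy"]*d,d],-1)-T[:3,3]
    return P@T[:3,:3]
E
python3 - <<'E'
from h import *
p=cv2.imread("pics/top0.png"); c=p[140:320,290:490]
cv2.imwrite("pics/crop0.png",cv2.resize(c,None,fx=3.9,fy=3.3*1,interpolation=cv2.INTER_CUBIC) if 0 else cv2.resize(c,None,fx=3.3,fy=3.3,interpolation=cv2.INTER_CUBIC))
hsv=cv2.cvtColor(p,cv2.COLOR_BGR2HSV)
sub=np.zeros(p.shape[:2],bool);sub[150:290,310:480]=1
red=sub&((hsv[...,0]<6)|(hsv[...,0]>172))&(hsv[...,1]>170)&(hsv[...,2]>90)
v,u=np.nonzero(red);print("red",len(u),u.min(),u.max(),v.min(),v.max(),[ray("top",a,b,.057).round(4) for a,b in zip(u,v)][::6])
d=np.load("top0.npy");P=pts("top",d)
tall=sub&(P[...,2]>.078)&(P[...,2]<.1)
n,l,s,ce=cv2.connectedComponentsWithStats(tall.astype(np.uint8))
for i in range(1,n):
    if s[i,4]>2: print(s[i,4],ce[i].round(1),np.median(P[l==i],0).round(4), ray("top",*ce[i],.088).round(4))
org=sub&(hsv[...,0]>10)&(hsv[...,0]<22)&(hsv[...,1]>170)&(P[...,2]>.06)
n,l,s,ce=cv2.connectedComponentsWithStats(org.astype(np.uint8))
for i in range(1,n):
    if s[i,4]>30: print("lent",s[i,4],ce[i].round(1),np.median(P[l==i],0).round(4))
# black rim
g=sub&(hsv[...,2]<60)&(abs(P[...,2]-.0415)<.006)
cs,_=cv2.findContours(g.astype(np.uint8),0,1); k=max(cs,key=cv2.contourArea)
h=cv2.convexHull(k); W=np.array([ray("top",a,b,.0415)[:2] for a,b in h[:,0]])
A=np.c_[2*W,np.ones(len(W))];x=np.linalg.lstsq(A,(W**2).sum(1),rcond=None)[0];print("rim",x[:2],np.sqrt(x[2]+x[:2]@x[:2]))
E
```

```text
red 71 460 466 220 235 [array([ 0.5585, -0.1764,  0.057 ]), array([ 0.5545, -0.1763,  0.057 ]), array([ 0.5524, -0.1762,  0.057 ]), array([ 0.5504, -0.1762,  0.057 ]), array([ 0.5463, -0.1681,  0.057 ]), array([ 0.5443, -0.17  ,  0.057 ]), array([ 0.5423, -0.1719,  0.057 ]), array([ 0.5403, -0.1739,  0.057 ]), array([ 0.5362, -0.1658,  0.057 ]), array([ 0.5342, -0.1677,  0.057 ]), array([ 0.5322, -0.1696,  0.057 ]), array([ 0.5302, -0.1716,  0.057 ])]
34 [388.3 156.7] [ 0.679  -0.02    0.0882] [ 0.6795 -0.0201  0.088 ]
757 [362.8 188.2] [0.6141 0.031  0.0919] [0.6161 0.0306 0.088 ]
220 [409.9 191.1] [ 0.6113 -0.062   0.0817] [ 0.6104 -0.0613  0.088 ]
34 [329.3 207. ] [0.5784 0.0968 0.0879] [0.5786 0.0963 0.088 ]
951 [360.5 232.7] [0.5288 0.0342 0.0795] [0.5281 0.0357 0.088 ]
37 [441.2 214.9] [ 0.5631 -0.1213  0.0879] [ 0.5633 -0.1211  0.088 ]
7 [396.3 216.7] [ 0.5607 -0.0351  0.0794] [ 0.5596 -0.034   0.088 ]
5 [402.2 214.2] [ 0.5664 -0.0466  0.0801] [ 0.5646 -0.0456  0.088 ]
8 [409.4 214.1] [ 0.5663 -0.0613  0.0803] [ 0.5647 -0.0595  0.088 ]
16 [419.3 218.1] [ 0.5585 -0.0807  0.0793] [ 0.5569 -0.0785  0.088 ]
12 [389.1 223.6] [ 0.5476 -0.0212  0.0782] [ 0.546  -0.0199  0.088 ]
20 [428.  231.4] [ 0.532  -0.097   0.0796] [ 0.5308 -0.0947  0.088 ]
5 [385.4 233.2] [ 0.5289 -0.0131  0.0784] [ 0.5272 -0.0125  0.088 ]
5 [385.6 238.2] [ 0.5189 -0.0145  0.0789] [ 0.5174 -0.0128  0.088 ]
5 [387.  243.8] [ 0.507  -0.0164  0.0794] [ 0.5065 -0.0153  0.088 ]
5 [427.4 243.4] [ 0.5092 -0.0944  0.0798] [ 0.5076 -0.0931  0.088 ]
26 [399.8 254.7] [ 0.4838 -0.0406  0.0794] [ 0.4854 -0.0397  0.088 ]
5 [423.8 249.8] [ 0.4957 -0.0881  0.079 ] [ 0.4951 -0.0859  0.088 ]
6 [415.5 255.3] [ 0.4848 -0.0714  0.0794] [ 0.4844 -0.0697  0.088 ]
35 [381.7 267. ] [ 0.4617 -0.0047  0.0882] [ 0.4617 -0.0046  0.088 ]
rim [ 0.58607148 -0.01381347] 0.08724641177471121
```

View pics/crop0.png

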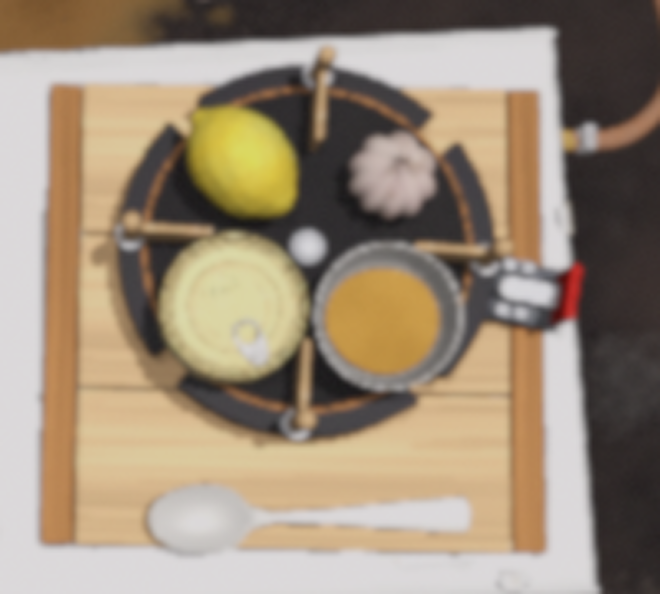

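The crop shows four pegs: back (388,157), left (329,207), right (441,215) and front (382,267). The bowl is front-right, and the red plate spans about (460–466, 220–236). The peg midpoints give an axis at (0.571,-0.012) and a radius of 0.109, which agrees with the 110 mm given. The lock direction gives a stand yaw of about -10°, so the turntable needs about -51° (clockwise). I'll straddle the left peg and push it away from the robot.

Request:
play_rows --pt "0.024 0.051 0 0 0 0.0407" --pt "0.024 0.051 0 0 0 0.0407" --pt "0.024 0.051 0 0 0 0.0407" --pt "0.024 0.051 0 0 0 0.0407" --pt "0.024 0.051 0 0 0 0.0407" --pt "0.024 0.051 0 0 0 0.0407" --pt "0.024 0.051 0 0 0 0.0407" --pt "0.024 0.051 0 0 0 0.0407" --pt "0.024 0.051 0 0 0 0.0407" --pt "0.024 0.051 0 0 0 0" --gripper -0.5

```text
clock: 1.1
tool_pos: [0.4217, -0.225, 0.2138]
orientation: [-180.0, 0.0, -93.9]
force: [1.3, -0.8, 1.1]
opening: 0.0223
gripper_force: 0.0
```

Request:
play_rows --pt "0.024 0.051 0 0 0 0" --pt "0.024 0.051 0 0 0 0" --pt "0.024 0.051 0 0 0 0" --pt "0.024 0.051 0 0 0 0" --pt "0.024 0.051 0 0 0 0" --pt "0.024 0.051 0 0 0 0" --pt "0.024 0.051 0 0 0 0" --pt "0.024 0.051 0 0 0 0" --pt "0 0 0 0 0 0" --pt "0 0 0 0 0 0"

```text
clock: 2.1
tool_pos: [0.5747, 0.1004, 0.2127]
orientation: [179.9, -0.1, -94.1]
force: [0.3, -0.3, -0.3]
opening: 0.0219
gripper_force: 0.0
```

```bash
python3 - <<'E'
from h import *
o=get_obs();print(o["clock"],o["tool_pos"],o["orientation"],o["opening"],o["joint_pos"])
p=cv2.imread("pics/top0.png");hsv=cv2.cvtColor(p,cv2.COLOR_BGR2HSV);P=pts("top",np.load("top0.npy"))
sub=np.zeros(p.shape[:2],bool);sub[150:290,440:480]=1
red=sub&((hsv[...,0]<6)|(hsv[...,0]>172))&(hsv[...,1]>170)&(hsv[...,2]>90)
C=np.array([.5708,-.0124])
Q=P[red&(P[...,2]>.05)&(P[...,2]<.063)]-np.r_[C,0]
for a in (-8,-9,-10,-11,-12):
    t=np.radians(a);X=Q[:,:2]@[np.cos(t),np.sin(t)];Y=Q[:,:2]@[np.sin(t),-np.cos(t)]
    print(a,len(X),X.min().round(4),X.max().round(4),((X.min()+X.max())/2).round(4),Y.min().round(4),np.percentile(Y,[50,95,100]).round(4))
E
```

```text
2.1 [0.57472231 0.10044964 0.21274613] [ 1.79901287e+02 -5.09812811e-02 -9.41021164e+01] 0.02191914875932729 [ 2.90983975e+01  1.20929611e+01 -1.12138332e+01 -1.23952299e-02
 -6.68037209e+01 -3.31956646e+01]
-8 57 -0.0208 0.0085 -0.0062 0.1566 [0.1607 0.1643 0.1661]
-9 57 -0.018 0.0113 -0.0033 0.1569 [0.1607 0.1644 0.1659]
-10 57 -0.0152 0.0142 -0.0005 0.1571 [0.1607 0.1644 0.1658]
-11 57 -0.0125 0.0171 0.0023 0.1572 [0.1607 0.1644 0.1656]
-12 57 -0.0097 0.0199 0.0051 0.1573 [0.1605 0.1644 0.1653]
```

The stand yaw is about -10.2°, with the plate's outer face at 165 mm as specified. Next I lower the fingers around the left peg.

Request:
play_rows --pt "0.005 -0.0015 -0.035 0 0 0" --pt "0 0 -0.035 0 0 0" --pt "0 0 -0.035 0 0 0" --pt "0 0 -0.025 0 0 0" --pt "0 0 -0.02 0 0 0" --pt "0 0 -0.018 0 0 0" --pt "0 0 0 0 0 0" --pt "0 0 0 0 0 0"

```text
clock: 2.9
tool_pos: [0.5788, 0.0975, 0.0798]
orientation: [180.0, -0.0, -94.2]
force: [-0.2, 0.4, 0.6]
opening: 0.0217
gripper_force: 0.0
```

```bash
python3 - <<'E'
from h import *
o=get_obs();print(o["clock"],o["tool_pos"],o["orientation"],o["opening"],o["force"])
C=np.array([.5708,-.0124]);p=np.array(o["tool_pos"][:2])
r=.112;a0=85.9
for k in range(0,19):
    a=np.radians(a0-3*k);q=C+r*np.array([np.cos(a),np.sin(a)]);print(k,((q-p)/.8).round(4));p=q
p,d=snapshot("scene");cv2.imwrite("pics/s1.png",cv2.resize(p[110:260,220:440],None,fx=3,fy=3,interpolation=cv2.INTER_CUBIC))
E
```

```text
2.9 [0.57882396 0.09750733 0.0797951 ] [ 1.79991662e+02 -1.91235461e-02 -9.42389606e+01] 0.02174806036841299 [-0.17072567  0.40661064  0.61992101]
0 [-0.      0.0023]
1 [ 0.0073 -0.0007]
2 [ 0.0072 -0.0011]
3 [ 0.0072 -0.0015]
4 [ 0.0071 -0.0018]
5 [ 0.007  -0.0022]
6 [ 0.0069 -0.0026]
7 [ 0.0067 -0.0029]
8 [ 0.0066 -0.0033]
9 [ 0.0064 -0.0036]
10 [ 0.0062 -0.0039]
11 [ 0.006  -0.0043]
12 [ 0.0057 -0.0046]
13 [ 0.0055 -0.0049]
14 [ 0.0052 -0.0051]
15 [ 0.0049 -0.0054]
16 [ 0.0047 -0.0057]
17 [ 0.0043 -0.0059]
18 [ 0.004  -0.0061]
```

View pics/s1.png

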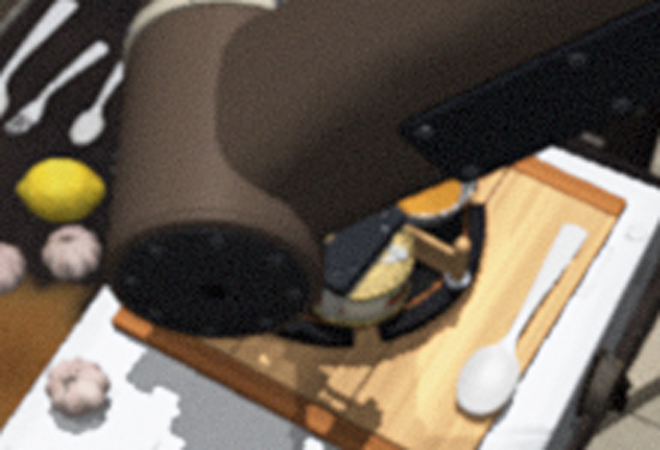

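The arm hides the tool in this view, but the tin and front peg at (460,260) are undisturbed. The force is near zero, so the peg is straddled. I push round on an arc at 3° per row.

Request:
play_rows --pt "0 0.0023 0 0 0 0" --pt "0.0073 -0.0007 0 0 0 -0.01667" --pt "0.0072 -0.0011 0 0 0 -0.01667" --pt "0.0072 -0.0015 0 0 0 -0.01667" --pt "0.0071 -0.0018 0 0 0 -0.01667" --pt "0.007 -0.0022 0 0 0 -0.01667" --pt "0.0069 -0.0026 0 0 0 -0.01667" --pt "0.0067 -0.0029 0 0 0 -0.01667" --pt "0.0066 -0.0033 0 0 0 -0.01667" --pt "0.0064 -0.0036 0 0 0 -0.01667"

```text
clock: 3.95
tool_pos: [0.6295, 0.0847, 0.0803]
orientation: [-180.0, 0.1, -121.3]
force: [0.1, -0.5, 0.5]
opening: 0.022
gripper_force: 0.0
```

Request:
play_rows --pt "0.0062 -0.0039 0 0 0 -0.01667" --pt "0.006 -0.0043 0 0 0 -0.01667" --pt "0.0057 -0.0046 0 0 0 -0.01667" --pt "0.0055 -0.0049 0 0 0 -0.01667" --pt "0.0052 -0.0051 0 0 0 -0.01667" --pt "0.0049 -0.0054 0 0 0 -0.01667" --pt "0 0 0 0 0 0" --pt "0 0 0 0 0 0"

```text
clock: 4.75
tool_pos: [0.6558, 0.062, 0.0799]
orientation: [-180.0, 0.0, -139.1]
force: [1.4, 1.0, -0.6]
opening: 0.0218
gripper_force: 0.0
```

```bash
python3 - <<'E'
from h import *
p,d=snapshot("top");cv2.imwrite("pics/t2.png",cv2.resize(p[140:320,290:490],None,fx=3.3,fy=3.3,interpolation=cv2.INTER_CUBIC))
o=get_obs();q=o["tool_pos"][:2]-np.array([.5708,-.0124]);print(np.degrees(np.arctan2(q[1],q[0])),np.hypot(*q))
P=pts("top",d);sub=np.zeros(d.shape,bool);sub[150:290,310:480]=1
tall=sub&(P[...,2]>.083)&(P[...,2]<.093)
n,l,s,ce=cv2.connectedComponentsWithStats(tall.astype(np.uint8))
for i in range(1,n):
    if 15<s[i,4]<60:
        w=ray("top",*ce[i],.088)[:2]-[.5708,-.0124]; print(s[i,4],ce[i].round(),np.hypot(*w).round(4),np.degrees(np.arctan2(w[1],w[0])).round(2))
E
```

```text
41.265373299413405 0.11295950791244751
30 [388. 156.] 0.1098 -4.1
27 [329. 207.] 0.1088 85.64
30 [442. 215.] 0.1099 -93.69
29 [382. 267.] 0.109 175.96
```

View pics/t2.png

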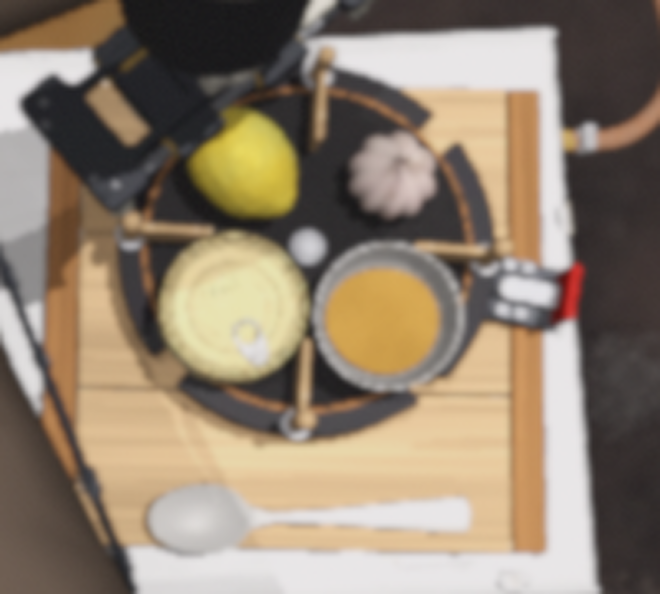

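The turntable has not moved: the pegs are at the same angles as before, although the tool is at 41°. I'll find out where the fingers really are from depth.

```bash
python3 - <<'E'
from h import *
print(proj("top",[.6558,.062,.08]),proj("scene",[.6558,.062,.08]))
o=get_obs();print(o)
for n in ("top","scene"):
    p,d=snapshot(n);P=pts(n,d);r=np.hypot(P[...,0]-.656,P[...,1]-.062)
    cv2.imwrite(f"pics/{n}3.png",p)
    m=(r<.13)&(P[...,2]>.06)&(P[...,2]<.25)&(d>0)
    for lo in np.arange(.06,.25,.015):
        k=m&(P[...,2]>=lo)&(P[...,2]<lo+.015)
        if k.sum()>5: print(n,lo.round(3),k.sum(),np.percentile(P[k][:,:2],[5,50,95],axis=0).round(3).tolist())
p=cv2.imread("pics/top3.png");cv2.imwrite("pics/c3.png",cv2.resize(p[90:230,280:440],None,fx=4.2,fy=4.2,interpolation=cv2.INTER_CUBIC))
E
```

```text
(np.float64(346.48163123374616), np.float64(169.56664573366385)) (np.float64(285.3244268384358), np.float64(177.70816914072594))
{'clock': 4.8, 'joint_pos': array([ 2.23394279e+01,  2.50981449e+01, -1.09726884e+01, -2.11209125e-03,
       -5.38997801e+01, -7.14651379e+01]), 'qvel': array([ 0.18797006,  0.12061756, -0.11185893, -0.02234427, -0.00088521,
       -0.22172119]), 'tau': array([-1.86940497e-01, -5.99938416e+01,  2.52263600e+01,  6.01777017e+00,
       -6.20271033e-02, -2.04495649e-02]), 'tool_pos': array([0.65570747, 0.06210216, 0.07979108]), 'orientation': array([-1.79992277e+02,  2.84049442e-02, -1.39126952e+02]), 'force': array([-0.71044805,  0.62660715, -0.33115434]), 'moment': array([ 0.01223584,  0.03497766, -0.00628462]), 'gripper_force': 0.0, 'opening': 0.021911959541549744}
top 0.06 294 [[0.574, -0.051], [0.603, -0.017], [0.672, 0.085]]
top 0.075 1179 [[0.532, -0.054], [0.561, 0.032], [0.637, 0.071]]
top 0.09 467 [[0.596, 0.009], [0.616, 0.029], [0.639, 0.05]]
top 0.15 31 [[0.598, -0.026], [0.627, 0.089], [0.68, 0.102]]
top 0.165 279 [[0.592, -0.01], [0.631, 0.05], [0.677, 0.105]]
top 0.18 626 [[0.599, 0.009], [0.634, 0.081], [0.661, 0.112]]
top 0.195 1318 [[0.574, -0.023], [0.614, 0.109], [0.694, 0.147]]
top 0.21 17 [[0.623, 0.053], [0.625, 0.057], [0.627, 0.06]]
top 0.24 6 [[0.616, 0.012], [0.619, 0.044], [0.645, 0.052]]
scene 0.06 347 [[0.536, -0.049], [0.593, 0.03], [0.644, 0.097]]
scene 0.075 681 [[0.531, -0.054], [0.559, 0.034], [0.617, 0.077]]
scene 0.09 112 [[0.596, 0.011], [0.606, 0.025], [0.623, 0.039]]
scene 0.15 62 [[0.571, 0.031], [0.598, 0.125], [0.636, 0.152]]
scene 0.165 218 [[0.574, 0.03], [0.614, 0.106], [0.646, 0.147]]
scene 0.18 398 [[0.573, 0.058], [0.621, 0.089], [0.648, 0.151]]
scene 0.195 750 [[0.573, 0.066], [0.609, 0.116], [0.646, 0.149]]
scene 0.21 9 [[0.624, 0.057], [0.626, 0.058], [0.629, 0.063]]
```

View pics/c3.png

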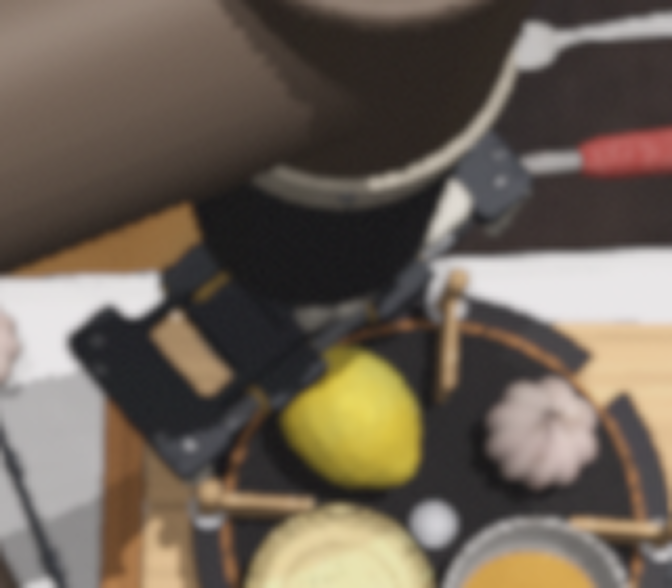

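The gripper's body lies along the tangent as planned, yet nothing below z≈0.15 m is visible on it. I suspect the fingers passed above or beside the peg. I'll lift clear and move to open space on the left to see the actual fingertips by depth.

Request:
play_rows --pt "0 0 0.05 0 0 0" --pt "0 0 0.05 0 0 0" --pt "0 0 0.05 0 0 0" --pt "-0.02 0.05 0 0 0 0" --pt "-0.02 0.05 0 0 0 0" --pt "-0.02 0.05 0 0 0 0" --pt "-0.02 0.05 0 0 0 0" --pt "-0.02 0.05 0 0 0 0" --pt "0 0 0 0 0 0" --pt "0 0 0 0 0 0"

```text
clock: 5.9
tool_pos: [0.575, 0.2631, 0.1995]
orientation: [-180.0, 0.0, -139.0]
force: [-0.0, -0.2, -0.8]
opening: 0.0219
gripper_force: 0.0
```

```bash
python3 - <<'E'
from h import *
o=get_obs();t=o["tool_pos"];print(o["clock"],t,o["orientation"])
for n in ("top","scene"):
    p,d=snapshot(n);P=pts(n,d);cv2.imwrite(f"pics/{n}4.png",p);np.save(n+"4.npy",d)
    u,v=proj(n,t);print(n,"tcp px",u,v,"tip",proj(n,t-[0,0,.019]),"seen there",P[int(v),int(u)].round(3))
    m=(np.hypot(P[...,0]-t[0],P[...,1]-t[1])<.12)&(P[...,2]>.11)&(d>0)
    for lo in np.arange(.11,.4,.02):
        k=m&(P[...,2]>=lo)&(P[...,2]<lo+.02)
        if k.sum()>5: print(lo.round(3),k.sum(),np.percentile(P[k][:,:2]-t[:2],[5,50,95],axis=0).round(3).tolist())
    u,v=int(u),int(v);c=p[max(0,v-75):v+75,max(0,u-100):u+100];cv2.imwrite(f"pics/{n}4c.png",cv2.resize(c,None,fx=3.5,fy=3.5,interpolation=cv2.INTER_CUBIC))
E
```

```text
5.9 [0.57501926 0.26312477 0.19945609] [-1.79999630e+02  1.66194736e-03 -1.39030210e+02]
top tcp px 232.99491254850034 196.4482866742003 tip (np.float64(235.10894647680388), np.float64(198.76769927380485)) seen there [0.555 0.246 0.294]
0.25 6 [[-0.019, -0.017], [-0.017, 0.002], [-0.0, 0.003]]
0.27 75 [[-0.087, -0.09], [-0.042, -0.013], [0.025, 0.038]]
0.29 985 [[-0.067, -0.068], [-0.028, -0.011], [0.018, 0.034]]
0.31 2955 [[-0.079, -0.083], [-0.02, -0.019], [0.072, 0.08]]
0.35 15 [[-0.034, -0.061], [-0.015, -0.046], [0.001, -0.022]]
0.37 511 [[-0.036, -0.058], [-0.002, -0.044], [0.027, -0.02]]
0.39 64 [[-0.048, -0.046], [-0.037, -0.03], [0.003, 0.011]]
scene tcp px 260.47048706761893 232.42179994993498 tip (np.float64(261.44968834849703), np.float64(237.4176131685058)) seen there [0.397 0.451 0.635]
```

View pics/scene4c.png

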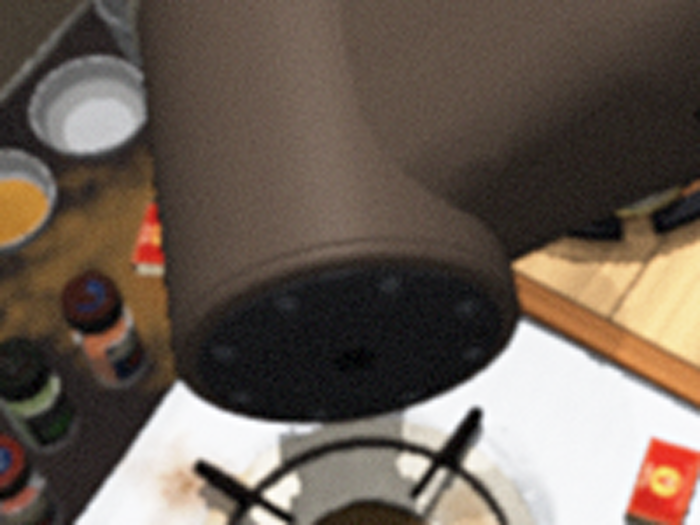

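View pics/top4c.png

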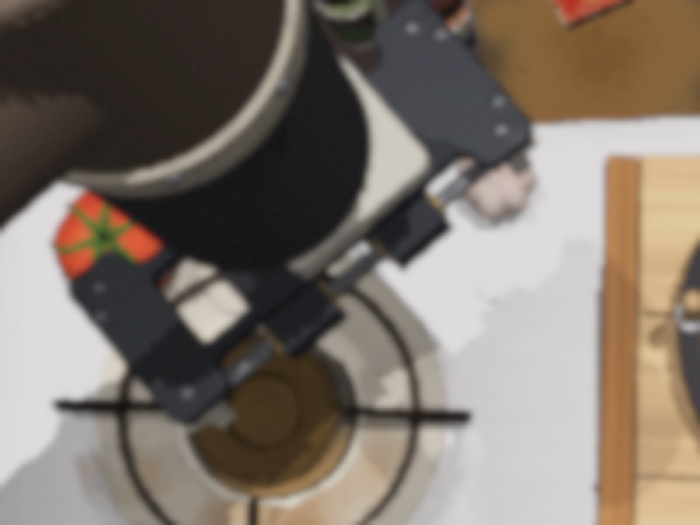

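```bash
python3 - <<'E'
from h import *
t=get_obs()["tool_pos"];P=pts("top",np.load("top4.npy"))
a=np.radians(-139);ax=np.array([np.cos(a),np.sin(a)]);ay=np.array([np.sin(a),-np.cos(a)])
Q=P[...,:2]-t[:2];X=Q@ax;Y=Q@ay;Z=P[...,2]-t[2]
m=(np.hypot(X,Y)<.14)&(Z>.0)&(Z<.13)
for lo in np.arange(0,.13,.01):
    k=m&(Z>=lo)&(Z<lo+.01)
    if k.sum()>3: print(lo.round(2),k.sum(),"tx",np.percentile(X[k],[2,98]).round(3),"ty",np.percentile(Y[k],[2,98]).round(3))
E
```

```text
0.04 4 tx [0.011 0.011] ty [-0.012  0.015]
0.05 6 tx [0.011 0.012] ty [-0.011  0.017]
0.08 70 tx [0.034 0.041] ty [-0.084  0.089]
0.09 410 tx [-0.022  0.041] ty [-0.079  0.083]
0.1 574 tx [0.001 0.041] ty [-0.079  0.086]
0.11 491 tx [-0.035  0.041] ty [-0.091  0.097]
0.12 2469 tx [-0.034  0.039] ty [-0.092  0.097]
```

This view shows the gripper from above, with the two finger carriages at crop (305,315) and (410,230) lying along the closing line as expected. The body's side only starts about 80 mm above the reported TCP instead of 47, so the fingertips may be some 30 mm higher than reported. That would explain clearing the 90 mm pegs. I'll check it by touching down gently on bare stove at (0.51,0.19).

Request:
play_rows --pt "-0.0116 -0.013 0 0 0 0.0389" --pt "-0.0116 -0.013 0 0 0 0.0389" --pt "-0.0116 -0.013 0 0 0 0.0389" --pt "-0.0116 -0.013 0 0 0 0.0389" --pt "-0.0116 -0.013 -0.03 0 0 0.0389" --pt "-0.0116 -0.013 -0.04 0 0 0.0389" --pt "-0.0116 -0.013 -0.04 0 0 0.0389" --pt "0 0 -0.04 0 0 0" --pt "0 0 -0.025 0 0 0" --pt "0 0 0 0 0 0"

```text
clock: 7.0
tool_pos: [0.5094, 0.1866, 0.0568]
orientation: [179.8, -0.2, -90.3]
force: [0.6, -0.1, 0.3]
opening: 0.0218
gripper_force: 0.0
```

Request:
play_rows --pt "0 0 -0.005 0 0 0" --pt "0 0 -0.005 0 0 0" --pt "0 0 -0.005 0 0 0" --pt "0 0 -0.005 0 0 0" --pt "0 0 -0.005 0 0 0" --pt "0 0 0 0 0 0"

```text
clock: 7.6
tool_pos: [0.5105, 0.189, 0.0389]
orientation: [180.0, -0.0, -90.2]
force: [-1.2, -0.5, 0.8]
opening: 0.0222
gripper_force: 0.0
```

Request:
play_rows --pt "0 0 -0.004 0 0 0" --pt "0 0 -0.004 0 0 0" --pt "0 0 -0.004 0 0 0" --pt "0 0 -0.004 0 0 0" --pt "0 0 0 0 0 0"

```text
clock: 8.1
tool_pos: [0.5105, 0.1889, 0.026]
orientation: [180.0, -0.0, -90.2]
force: [0.5, 0.6, -0.1]
opening: 0.0221
gripper_force: 0.0
```

Request:
play_rows --pt "0 0 -0.003 0 0 0" --pt "0 0 -0.003 0 0 0" --pt "0 0 0 0 0 0"

```text
clock: 8.4
tool_pos: [0.5106, 0.189, 0.0214]
orientation: [180.0, -0.0, -90.2]
force: [0.0, -1.2, 0.5]
opening: 0.0218
gripper_force: 0.0
```

Request:
play_rows --pt "0 0 -0.003 0 0 0" --pt "0 0 -0.003 0 0 0" --pt "0 0 0 0 0 0"

```text
clock: 8.7
tool_pos: [0.5106, 0.1889, 0.0166]
orientation: [180.0, -0.0, -90.2]
force: [-0.2, -0.9, 0.5]
opening: 0.0221
gripper_force: 0.0
```

Request:
play_rows --pt "0 0 -0.003 0 0 0" --pt "0 0 0 0 0 0"

```text
clock: 8.9
tool_pos: [0.5106, 0.189, 0.0143]
orientation: [180.0, -0.0, -90.2]
force: [-0.2, 0.1, 0.4]
opening: 0.0219
gripper_force: 0.0
```

The reported tips would already be below the stove surface, so the reported z reads low. I continue until I touch the surface.

Request:
play_rows --pt "0 0 -0.003 0 0 0" --pt "0 0 -0.003 0 0 0" --pt "0 0 0 0 0 0"

```text
clock: 9.2
tool_pos: [0.5105, 0.1889, 0.0094]
orientation: [180.0, -0.0, -90.2]
force: [-0.0, 0.6, -0.9]
opening: 0.0224
gripper_force: 0.0
```

Request:
play_rows --pt "0 0 -0.003 0 0 0" --pt "0 0 -0.003 0 0 0" --pt "0 0 0 0 0 0"

```text
clock: 9.5
tool_pos: [0.5105, 0.189, 0.0045]
orientation: [180.0, -0.0, -90.2]
force: [-0.3, -0.4, -1.4]
opening: 0.0221
gripper_force: 0.0
```

Request:
play_rows --pt "0 0 -0.003 0 0 0" --pt "0 0 0 0 0 0"

```text
clock: 9.7
tool_pos: [0.5106, 0.189, 0.0023]
orientation: [180.0, -0.0, -90.2]
force: [-0.6, 0.2, 0.5]
opening: 0.0223
gripper_force: 0.0
```

```bash
python3 - <<'E'
from h import *
P=pts("top",np.load("top0.npy"))
for q in [(.51,.19),(.54,.19),(.48,.19),(.45,.05),(.7,-.14)]:
    m=np.hypot(P[...,0]-q[0],P[...,1]-q[1])<.012;print(q,np.median(P[m][:,2]).round(4))
t=get_obs()["tool_pos"];p,d=snapshot("top");Q=pts("top",d)-t
a=np.radians(-90);X=Q[...,0]*np.cos(a)+Q[...,1]*np.sin(a);Y=Q[...,0]*np.sin(a)-Q[...,1]*np.cos(a);Z=Q[...,2]
m=(np.hypot(X,Y)<.14)&(Z>.02)&(Z<.14)
for lo in np.arange(0.02,.14,.01):
    k=m&(Z>=lo)&(Z<lo+.01)
    if k.sum()>3: print(lo.round(2),k.sum(),"tx",np.percentile(X[k],[2,98]).round(3),"ty",np.percentile(Y[k],[2,98]).round(3))
E
```

```text
(0.51, 0.19) -0.0016
(0.54, 0.19) -0.0013
(0.48, 0.19) -0.0016
(0.45, 0.05) 0.0121
(0.7, -0.14) -0.0
0.02 6 tx [0.085 0.131] ty [-0.047  0.031]
0.03 480 tx [0.087 0.134] ty [-0.096  0.029]
0.04 138 tx [0.085 0.131] ty [-0.092  0.023]
0.05 31 tx [0.088 0.136] ty [-0.067  0.019]
0.06 35 tx [0.087 0.133] ty [-0.069  0.017]
0.07 397 tx [0.1   0.139] ty [-0.067  0.015]
0.08 48 tx [0.085 0.127] ty [-0.075  0.014]
0.09 83 tx [-0.036  0.039] ty [-0.017  0.069]
0.1 222 tx [-0.033  0.04 ] ty [-0.083  0.047]
0.11 147 tx [-0.034  0.039] ty [-0.086  0.098]
0.12 778 tx [-0.035  0.039] ty [-0.09   0.098]
```

Request:
play_rows --pt "0 0 -0.003 0 0 0" --pt "0 0 -0.003 0 0 0" --pt "0 0 0 0 0 0"

```text
clock: 10.05
tool_pos: [0.5105, 0.1889, -0.0026]
orientation: [180.0, -0.0, -90.2]
force: [-0.6, 1.1, -0.4]
opening: 0.0219
gripper_force: 0.0
```

Request:
play_rows --pt "0 0 -0.003 0 0 0" --pt "0 0 0 0 0 0"

```text
clock: 10.25
tool_pos: [0.5106, 0.189, -0.0049]
orientation: [180.0, -0.0, -90.2]
force: [-0.9, 0.6, 0.5]
opening: 0.0215
gripper_force: 0.0
```

Request:
play_rows --pt "0 0 -0.003 0 0 0" --pt "0 0 0 0 0 0"

```text
clock: 10.45
tool_pos: [0.5106, 0.189, -0.0073]
orientation: [180.0, -0.0, -90.2]
force: [0.5, -0.4, -0.0]
opening: 0.0216
gripper_force: 0.0
```

Request:
play_rows --pt "0 0 -0.003 0 0 0" --pt "0 0 0 0 0 0"

```text
clock: 10.65
tool_pos: [0.5106, 0.189, -0.0097]
orientation: [180.0, -0.0, -90.2]
force: [-0.2, -0.4, -0.2]
opening: 0.0224
gripper_force: 0.0
```

Request:
play_rows --pt "0 0 -0.003 0 0 0" --pt "0 0 0 0 0 0"

```text
clock: 10.85
tool_pos: [0.5106, 0.189, -0.0121]
orientation: [180.0, -0.0, -90.2]
force: [-0.2, -0.5, -0.0]
opening: 0.0216
gripper_force: 0.0
```

Request:
play_rows --pt "0 0 -0.003 0 0 0" --pt "0 0 0 0 0 0"

```text
clock: 11.05
tool_pos: [0.5109, 0.1892, -0.0137]
orientation: [-180.0, 0.0, -90.2]
force: [-1.7, -1.3, 6.3]
opening: 0.0224
gripper_force: 3.3
```

Request:
play_rows --pt "0 0 -0.002 0 0 0" --pt "0 0 0 0 0 0"

```text
clock: 11.25
tool_pos: [0.511, 0.1892, -0.0139]
orientation: [-180.0, 0.0, -90.1]
force: [-8.2, -1.7, 24.1]
opening: 0.0222
gripper_force: 11.9
```

Request:
play_rows --pt "0 0 -0.002 0 0 0" --pt "0 0 0 0 0 0"

```text
clock: 11.45
tool_pos: [0.511, 0.1892, -0.014]
orientation: [-179.9, 0.0, -90.1]
force: [-14.0, -2.6, 41.1]
opening: 0.0217
gripper_force: 20.6
```

The tips touch the stove at a reported z of -0.0135, so the true tip height is reported z + 0.0135 (reported TCP reads about 33 mm low). The horizontal position agrees with the depth data. I return to the left peg using this correction.

Request:
play_rows --pt "0 0 0.045 0 0 0" --pt "0 0 0.045 0 0 0" --pt "0 0 0.045 0 0 0" --pt "0 0 0.045 0 0 0" --pt "0.0282 -0.0373 0 0 0 -0.011" --pt "0.0282 -0.0373 0 0 0 -0.011" --pt "0.0282 -0.0373 0 0 0 0" --pt "0 0 0 0 0 0" --pt "0 0 0 0 0 0"

```text
clock: 12.35
tool_pos: [0.5784, 0.0987, 0.1261]
orientation: [180.0, -0.0, -94.3]
force: [-0.6, 0.5, 0.1]
opening: 0.0218
gripper_force: 0.0
```

Request:
play_rows --pt "0 0 -0.03 0 0 0" --pt "0 0 -0.02 0 0 0" --pt "0 0 -0.01 0 0 0" --pt "0 0 -0.005 0 0 0" --pt "0 0 0 0 0 0"

```text
clock: 12.85
tool_pos: [0.5782, 0.1001, 0.0745]
orientation: [180.0, -0.0, -94.1]
force: [0.3, -0.1, 0.1]
opening: 0.0223
gripper_force: 0.0
```

Request:
play_rows --pt "0 0 -0.01 0 0 0" --pt "0 0 -0.01 0 0 0" --pt "0 0 -0.01 0 0 0" --pt "0 0 0 0 0 0"

```text
clock: 13.25
tool_pos: [0.5775, 0.0992, 0.0491]
orientation: [179.9, -0.1, -94.2]
force: [0.2, -0.6, 0.2]
opening: 0.0216
gripper_force: 0.0
```

Request:
play_rows --pt "0.0073 -0.0007 0 0 0 -0.01667" --pt "0.0072 -0.0011 0 0 0 -0.01667" --pt "0.0072 -0.0015 0 0 0 -0.01667" --pt "0.0071 -0.0018 0 0 0 -0.01667" --pt "0.007 -0.0022 0 0 0 -0.01667" --pt "0.0069 -0.0026 0 0 0 -0.01667" --pt "0.0067 -0.0029 0 0 0 -0.01667" --pt "0 0 0 0 0 0"

```text
clock: 14.05
tool_pos: [0.6185, 0.0893, 0.0505]
orientation: [-180.0, -0.0, -115.2]
force: [0.9, 0.1, 0.4]
opening: 0.0219
gripper_force: 0.0
```

```bash
cat > pegs.py <<'E'
from h import *
def pegs(save=None):
    o=get_obs();p,d=snapshot("top")
    if save: cv2.imwrite(save,cv2.resize(p[140:320,290:490],None,fx=3.3,fy=3.3,interpolation=cv2.INTER_CUBIC))
    C=np.array([.5708,-.0124]);q=o["tool_pos"][:2]-C
    print(o["clock"],"tool",np.degrees(np.arctan2(q[1],q[0])).round(2),np.hypot(*q).round(4),o["tool_pos"].round(4),o["force"].round(1))
    P=pts("top",d);sub=np.zeros(d.shape,bool);sub[145:290,310:480]=1
    tall=sub&(P[...,2]>.0825)&(P[...,2]<.093)
    n,l,s,ce=cv2.connectedComponentsWithStats(tall.astype(np.uint8))
    for i in range(1,n):
        w=ray("top",*ce[i],.088)[:2]-C;r=np.hypot(*w)
        if 8<s[i,4]<70 and .1<r<.12: print(s[i,4],ce[i].round(),r.round(4),np.degrees(np.arctan2(w[1],w[0])).round(2))
E
python3 -c "from pegs import *;pegs()"
```

```text
14.05 tool 64.88 0.1123 [0.6185 0.0893 0.0505] [0.9 0.1 0.4]
32 [405. 160.] 0.1098 -21.63
30 [438. 231.] 0.1098 -111.24
31 [365. 263.] 0.1091 158.28
```

The turntable now follows and has turned 17.5°. I continue the arc.

Request:
play_rows --pt "0.0066 -0.0033 0 0 0 -0.01667" --pt "0.0064 -0.0036 0 0 0 -0.01667" --pt "0.0062 -0.0039 0 0 0 -0.01667" --pt "0.006 -0.0043 0 0 0 -0.01667" --pt "0.0057 -0.0046 0 0 0 -0.01667" --pt "0.0055 -0.0049 0 0 0 -0.01667" --pt "0.0052 -0.0051 0 0 0 -0.01667" --pt "0.0049 -0.0054 0 0 0 -0.01667" --pt "0.0047 -0.0057 0 0 0 -0.01667" --pt "0 0 0 0 0 0"

```text
clock: 15.1
tool_pos: [0.659, 0.0565, 0.0506]
orientation: [-180.0, -0.0, -142.1]
force: [-0.8, -0.8, -0.0]
opening: 0.0221
gripper_force: 0.0
```

```bash
python3 -c "from pegs import *;pegs()"
```

```text
15.1 tool 37.97 0.1119 [0.659  0.0565 0.0506] [-0.8 -0.8 -0. ]
31 [427. 175.] 0.1102 -48.74
29 [343. 248.] 0.1094 131.03
31 [423. 253.] 0.1095 -138.71
```

Request:
play_rows --pt "0.0044 -0.0059 0 0 0 -0.01667" --pt "0.0041 -0.0061 0 0 0 -0.01667" --pt "0.0005 -0.0009 0 0 0 0" --pt "0 0 0 0 0 0" --pt "0 0 0 0 0 0"

```text
clock: 15.65
tool_pos: [0.6659, 0.0465, 0.0506]
orientation: [-180.0, -0.0, -148.0]
force: [0.6, 0.6, -0.1]
opening: 0.0218
gripper_force: 0.0
```

```bash
python3 -c "from pegs import *;pegs('pics/t5.png')"
```

```text
15.65 tool 31.78 0.1119 [0.6659 0.0465 0.0506] [ 0.6  0.6 -0.1]
31 [431. 179.] 0.1096 -54.97
30 [339. 243.] 0.1089 124.91
30 [418. 257.] 0.109 -144.69
```

View pics/t5.png

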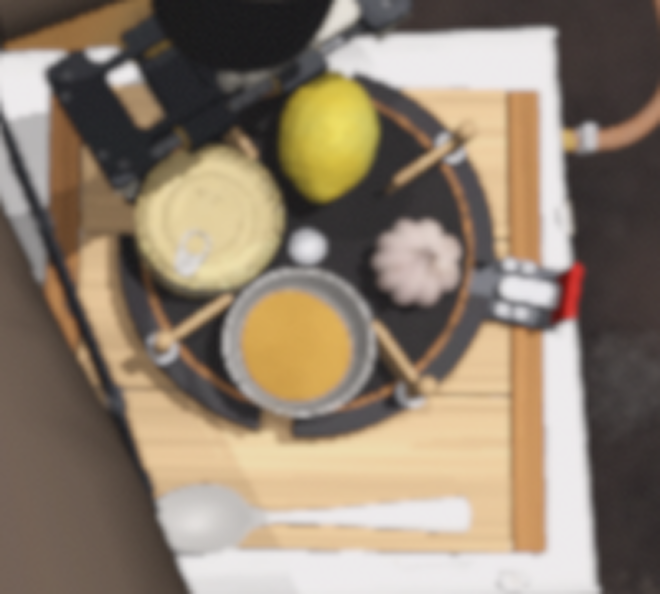

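The bowl (299,345 in the crop) is now at the front and the right notch faces the bolt at (480,280). The pegs read within 0.3° of the target. I rise and move over to the lock with the fingers shut.

Request:
play_rows --pt "0 0 0.025 0 0 0" --pt "0 0 0.045 0 0 0" --pt "0 0 0.045 0 0 0" --pt "0 0 0.03 0 0 0"

```text
clock: 16.1
tool_pos: [0.6669, 0.0467, 0.1695]
orientation: [-179.9, 0.1, -148.1]
force: [-0.2, 0.2, 0.0]
opening: 0.0221
gripper_force: 0.0
```

Request:
play_rows --pt "-0.0268 -0.0512 0 0 0 0.0444" --pt "-0.0268 -0.0512 0 0 0 0.0444" --pt "-0.0268 -0.0512 0 0 0 0.0444" --pt "-0.0268 -0.0512 0 0 0 0.0444" --pt "-0.0268 -0.0512 0 0 0 0.0444" --pt "-0.0268 -0.0512 0 0 0 0.0444" --pt "0 0 0 0 0 0" --pt "0 0 0 0 0 0" --gripper -1

```text
clock: 16.9
tool_pos: [0.5369, -0.2003, 0.1669]
orientation: [-180.0, 0.0, -100.3]
force: [0.5, 0.1, 0.7]
opening: 0.0005
gripper_force: 0.0
```

```bash
python3 - <<'E'
from pegs import *
pegs();o=get_obs();print(o["orientation"],o["opening"])
t=np.radians(-10.2);C=np.array([.5708,-.0124])
for r in (.190,.155): print(r,C+r*np.array([np.sin(t),-np.cos(t)]))
E
```

```text
16.9 tool -100.22 0.1909 [ 0.5369 -0.2003  0.1669] [0.5 0.1 0.7]
30 [352. 166.] 0.1096 35.06
27 [339. 243.] 0.1089 124.75
[-1.79965787e+02  6.25578566e-03 -1.00300570e+02] 0.00025160535357706933
0.19 [ 0.5371539  -0.19939717]
0.155 [ 0.54335187 -0.16495032]
```

Request:
play_rows --pt "0 0 -0.045 0 0 0" --pt "0 0 -0.045 0 0 0" --pt "0 0 -0.035 0 0 0" --pt "0 0 -0.02 0 0 0" --pt "0 0 -0.015 0 0 0" --pt "0 0 -0.01 0 0 0" --pt "0 0 -0.008 0 0 0" --pt "0 0 0 0 0 0"

```text
clock: 17.75
tool_pos: [0.5375, -0.1991, 0.0238]
orientation: [180.0, -0.0, -100.2]
force: [-0.2, -0.7, -0.2]
opening: 0.0004
gripper_force: 0.0
```

Request:
play_rows --pt "0.0007 0.0037 0 0 0 0" --pt "0.0007 0.0037 0 0 0 0" --pt "0.0007 0.0037 0 0 0 0" --pt "0.0007 0.0037 0 0 0 0" --pt "0.0007 0.0037 0 0 0 0" --pt "0 0 0 0 0 0"

```text
clock: 18.35
tool_pos: [0.5405, -0.1842, 0.0243]
orientation: [-180.0, 0.0, -100.2]
force: [0.0, 0.4, -0.3]
opening: -0.0
gripper_force: 0.0
```

Request:
play_rows --pt "0.0005 0.0027 0 0 0 0" --pt "0.0005 0.0027 0 0 0 0" --pt "0.0005 0.0027 0 0 0 0" --pt "0.0005 0.0027 0 0 0 0" --pt "0 0 0 0 0 0"

```text
clock: 18.85
tool_pos: [0.5419, -0.1756, 0.0241]
orientation: [180.0, 0.0, -100.2]
force: [1.0, -0.1, 0.9]
opening: 0.0001
gripper_force: 0.0
```

Request:
play_rows --pt "0.0005 0.0027 0 0 0 0" --pt "0.0005 0.0027 0 0 0 0" --pt "0 0 0 0 0 0"

```text
clock: 19.15
tool_pos: [0.5427, -0.1713, 0.0241]
orientation: [180.0, 0.0, -100.2]
force: [0.7, 0.7, 0.5]
opening: 0.0004
gripper_force: 0.0
```

Request:
play_rows --pt "0.0005 0.0027 0 0 0 0" --pt "0.0005 0.0027 0 0 0 0" --pt "0 0 0 0 0 0"

```text
clock: 19.45
tool_pos: [0.5429, -0.1694, 0.0242]
orientation: [179.9, -0.2, -100.2]
force: [-0.1, -16.1, -0.6]
opening: 0.0006
gripper_force: 7.8
```

Request:
play_rows --pt "0.0003 0.0018 0 0 0 0" --pt "0 0 0 0 0 0"

```text
clock: 19.65
tool_pos: [0.5428, -0.1693, 0.0243]
orientation: [179.9, -0.2, -100.2]
force: [-0.7, -24.4, -1.0]
opening: 0.0005
gripper_force: 11.7
```

```bash
python3 - <<'E'
from pegs import *
pegs()
p,d=snapshot("top");P=pts("top",d);hsv=cv2.cvtColor(p,cv2.COLOR_BGR2HSV)
sub=np.zeros(d.shape,bool);sub[205:250,430:480]=1
red=sub&((hsv[...,0]<6)|(hsv[...,0]>172))&(hsv[...,1]>150)&(hsv[...,2]>70)
t=np.radians(-10.2);Q=P[red][:,:2]-[.5708,-.0124]
print(red.sum(),np.percentile(Q@[np.sin(t),-np.cos(t)],[0,50,95,100]).round(4) if red.any() else None)
E
```

```text
19.65 tool -100.1 0.1594 [ 0.5428 -0.1693  0.0243] [ -0.7 -24.4  -1. ]
31 [339. 243.] 0.1091 124.86
0 None
```

It came to a hard stop at r=0.159, where I expected the home position (149 + 9.5 mm). I back off, rise and check.

Request:
play_rows --pt "-0.001 -0.008 0 0 0 0" --pt "-0.003 -0.016 0 0 0 0" --pt "-0.004 -0.02 0 0 0 0" --pt "0 0 0.04 0 0 0" --pt "0 0 0.045 0 0 0" --pt "0 0 0.045 0 0 0" --pt "-0.02 -0.04 0.02 0 0 0" --pt "-0.03 -0.05 0 0 0 0" --pt "-0.03 -0.05 0 0 0 0" --pt "0 0 0 0 0 0"

```text
clock: 20.75
tool_pos: [0.4702, -0.3167, 0.1443]
orientation: [180.0, 0.0, -100.5]
force: [0.2, 0.4, -0.1]
opening: 0.0008
gripper_force: 0.0
```

```bash
python3 - <<'E'
from pegs import *
pegs('pics/t6.png')
p,d=snapshot("top");P=pts("top",d);hsv=cv2.cvtColor(p,cv2.COLOR_BGR2HSV)
sub=np.zeros(d.shape,bool);sub[205:250,430:480]=1
red=sub&((hsv[...,0]<6)|(hsv[...,0]>172))&(hsv[...,1]>170)&(hsv[...,2]>90)
t=np.radians(-10.2);Q=P[red&(P[...,2]>.05)][:,:2]-[.5708,-.0124]
print(len(Q),np.percentile(Q@[np.sin(t),-np.cos(t)],[0,50,95,100]).round(4))
E
```

```text
20.75 tool -108.29 0.3205 [ 0.4702 -0.3167  0.1443] [ 0.2  0.4 -0.1]
32 [353. 166.] 0.1096 34.82
32 [430. 180.] 0.1094 -54.97
30 [339. 243.] 0.1089 124.91
29 [418. 257.] 0.1091 -144.71
46 [0.1422 0.1442 0.1467 0.1471]
```

View pics/t6.png

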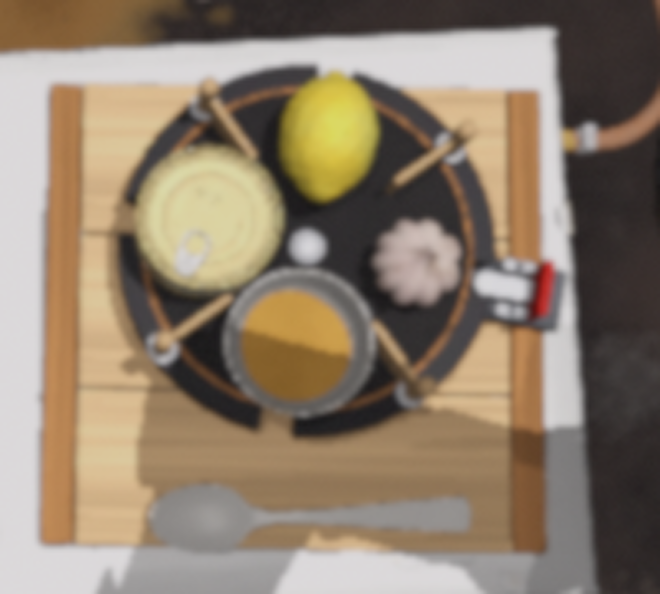

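The plate at (545,290) in the crop has moved in by about 16.5 mm (median 0.1607 → 0.1442), and the bolt sits in the notch at (478,282). The bowl stands at the front and everything else is in place. I hand in the job.

```bash
python3 -c "from plant import *;print(close_job())"
```

```text
the job is handed in; nothing more can be done
None
```

The lentil bowl stands at the front and the lock is pushed fully home (about 16 mm by the camera), with nothing else displaced; I handed the job in at about 21 s, and the hand-in returned no verdict. My first push missed the peg because the tool height reads about 33 mm low; I corrected for that after a light touch on bare stove.

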